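# Slide the die under the hand press and hold the lever level

## Robot

A 6-joint arm with a two-finger parallel gripper is mounted at the origin on the work surface. World frame = base frame: x ahead of the robot, y to its left, z up, the work surface at z = 0. Lengths are in mm, angles in rad, forces in N, time in s.
With the tool pointing down it reaches from about 300 to 775 mm from the base axis. Payload 14.6 kg.
Tool frame: the origin (TCP) lies at the very end of the fingers, on their centre line; the grasp point (between the pads) lies 19 mm behind it; z points along the fingers, y is the line along which they close (so a half turn about z gives the same grasp; the last joint's range is limited). The gripper opens to 94 mm and grips with 3 to 60 N. Pads are 16 mm wide; open, the fingers measure 119 mm over their backs; the gripper's body (75 mm by 177 mm) begins 78 mm behind the grasp point.
Start: joints at [-1.325, 0.3, 1.521, -0, 1.321, -0.067], TCP at [169.241, -523.304, 205.446] pointing down, gripper open.
Joint ranges: [-3.03, 3.03], [-0.79, 2.21], [0.23, 2.52], [-1.04, 4.18], [0, 3.07], [-2.55, 2.55]. Speed limits (rad/s): [2.22, 2.22, 2.57, 3.14, 3.14, 3.14].

## Interface

Orientations are given as a unit quaternion [w, x, y, z].
In Python, from rig import monitor, snapshot, get_calibration, arm gives the robot as it stands. The module is installed in compiled form; this text tells all that it offers.
- The arm moves only by the tool drive_tool, never from a script. Its argument "moves" is a list of rows, each an object of numbers: "fingers": the finger opening in mm, from 0 to 94; "x", "y", "z": the shift along the tool's x, y, z in mm; "rx", "ry", "rz": the turn, a rotation vector about the tool's x, y, z in degrees. A call has 1 to 8 rows; each row is the pose to reach, as a shift and turn from the pose commanded when the call began, along the tool's axes at that moment; what a row does not reach only later rows make up. A row lasts 1/8 s, in which the tool goes at most 62.5 mm and 10.7 degrees, less where a joint would pass 70% of its speed; a pose out of reach is approached as far as the arm can. A call with a gripper value outside its range is refused whole. The fingers move at their own pace and stop on an object; "force" is the grip in N (left out, the last holds). Time passes only in rows, so rows that repeat a pose let the fingers close. It gives the time, the measured TCP pose, the force, the opening and the grip force at its end, in the units of the state.
- monitor.observe(): the state, without advancing time (a new reading comes with each control period).
- snapshot(name): name is "side" or "top" or "wrist"; returns the picture (400x640x3 uint8, blue, green, red); there is no depth.
- get_calibration(name): a dict with "K" (3x3 intrinsics, pixels), "k1" (the pictures are not rectified: a ray, as slopes to the right and down, at radius r is drawn at 1 + k1 r^2 times it, then the intrinsics apply), "origin" and "rotation" of the camera in the world. Camera axes: x right, y down, z forward; pixel columns grow to the right and rows downward; lengths in mm; the calibration is good to about 2 mm. A picture is of the moment at which its call begins: read the wrist's pose just before it. get_calibration takes no time and is no camera call; for the wrist camera it gives the pose at the moment of the call.
- arm.hand_in(): hands the job in; it is judged then, once.
The state is a dict: "clock": time; "joints": joint angles; "qd": joint speeds; "joint_torque": joint torques, N m; "ee_pos": TCP position; "orientation": TCP orientation; "contact_force": force on the tool from outside, world axes, zero at the start; "moment": the same for the moment, N m; "width": opening from 0.0 (shut) to 1.0 (fully open); "grasp_force": force on a finger pad.
Only numpy, scipy, OpenCV 4.12 (cv2) and the standard library are available. Lean on these libraries where they do the work, as an engineer would, in place of code of your own. Each camera call takes 0.05 s, during which the arm holds its last target. There are 200 camera calls.

## Task

On the button press, slide the steel die pot sideways along the base plate, without lifting or tipping it, out of the loading circle and into the circle under the press foot while the lever is still up. Then push the lever's black palm pad down until the lever arm is level, so that the sprung foot squeezes the die, and finish while holding it there: do not let go and do not push it on to its lower stop. Leave the thread spool, the pin tin and the tape case where they are.

Things in the scene. Friction and masses are not known exactly. Their poses are not given: they have to be found in the camera images.
- press: Hand press fixed to the bench; place and yaw vary. Origin on the bench top (z=0) below the centre of the circle under the foot; at yaw 0 x points away from the robot, y left. Flat base plate 12 mm thick, x -70..150, y -90..210 mm, with two drawn circles, radius 37 mm: pressing (0,0), loading (0,130). Two ears at x 110, y +-36, 82 mm high, carry the hinge. Nothing stands between the circles.
- mark (a point): Centre of the pressing circle, on the top of the base plate (12 mm above the bench), at (0, 0, 12 mm) in the press frame; the foot comes down on it.
- lever (a joint): Lever angle, rad: 0 up (a spring returns it there; arm slopes 0.35 up towards the pad), 0.35 level, 0.51 lower stop. Hinge at (110,0,62 mm) in the press frame, along its y; the 30 mm wide arm runs from it over the pressing circle to the pad, to -x. Push on the pad: about 6 N at first, 10 N as the foot meets the die (0.26 rad), 14 N at level, 25 N at the stop.
- pad_top (a point): Centre of the top face of the black palm pad at the lever's free end (80 mm along the arm, 46 mm wide, 14 mm thick). In the press frame it is at (-80, 0, 197 mm) with the lever up and (-115, 0, 124 mm) with the lever level. The space above it is free.
- foot: Sprung steel press foot under the lever arm: a stem with a flat button 24 mm wide, 10 mm thick. Origin at the centre of its underside, z up the stem. It sits 110 mm in front of the hinge; with the lever up it hangs about 28 mm above the die's top. It can be pushed in up to 30 mm against a spring (0.9 N/mm, about 4 N preload).
- die: Loose round steel die pot, 60 mm across, 34 mm high, flat brass top 38 mm across, about 0.5 kg, upright on the base plate. Origin at the centre of its underside (12 mm above the bench). A side handle runs along its own +y, at first roughly the press's +y: thin neck, then a straight wooden grip 14 mm wide, 16 mm high, 54 to 144 mm from the centre, mid-height 22 mm above the underside.
- spool: Bystander: white thread spool standing upright, 44 mm across, 60 mm high; origin at the centre of its underside.
- pin_tin: Bystander: round flat pin tin, 66 mm across, 28 mm high; origin at the centre of its underside.
- tape: Bystander: round grey tape-measure case, 56 mm across, 24 mm high; origin at the centre of its underside.
Mind the look-alikes: they are no part of the job. There is more than one size of the die; the one meant has the size given above.

How it is judged (in metres and radians):
On the way:
1. the die stands in the circle under the foot (within 8 mm of its centre) with the lever still up (horizontal distance between die and mark below 0.008 m and value of joint lever below 0.1 rad), for 0.2 s.
At the end, for the whole second after the job is handed in: The lever is held level, 0.29 to 0.41 rad (level is 0.35), with the foot squeezing the die with more than 4 N, the die upright on the plate within 8 mm of the pressing circle's centre and not touched by the robot; the program ends while still holding the lever (value of joint lever between 0.29 and 0.41 rad and contact force between foot and die above 4 N and horizontal distance between die and mark below 0.008 m and angle between die's own z axis and vertical below 0.08 rad and z of die in the frame of press below 0.016 m and contact force between each of the arm, the fingers and die below 0.5 N); the arm keeps its last pose, push and grip.
It fails at once if the die is lifted more than 6 mm off the plate or tipped by more than 0.2 rad (z of die in the frame of press above 0.018 m or angle between die's own z axis and vertical above 0.2 rad).
It fails at once if the spool, pin tin or tape case is moved more than 20 mm (distance of any of spool, pin_tin, tape from where it was at the start of the episode above 0.02 m).
It also fails if it takes over 51 s, if anything falls off the work surface, if the arm or the gripper's body presses on something with over 40 N, if the wrist force passes 120 N, or if a joint passes its speed limit or range.

## Working session

There is one attempt and no reset: what is moved stays moved. The work goes in short steps, Python scripts to look and compute and a tool call to move; the robot and the scene stay as the last step left them, time stands still between calls to the robot, and variables do not carry over. Pictures are saved under pics/ and viewed, at most 10 in all, crops included, and the job is handed in when it is done.

Besides the shell and the picture viewer there is one more tool, called after "Call:" as name(argument=value, ...), one argument or row to a line, values as JSON. drive_tool: Moves the arm, as the interface text tells. Its arguments: {"type":"object","properties":{"moves":{"type":"array"},"force":{"type":"number"}},"required":["moves"]}

```bash
mkdir -p pics
python3 - <<'E'
from rig import monitor,snapshot,get_calibration
import cv2
s=monitor.observe();print(s)
for n in("side","top"):
    cv2.imwrite(f"pics/{n}0.png",snapshot(n));print(n,get_calibration(n))
E
```

```text
{'clock': 0.0, 'joints': array([-1.32459281e+00,  3.00495807e-01,  1.52161161e+00,  6.73189557e-06,
        1.32066599e+00, -6.66054731e-02]), 'qd': array([-1.90134599e-04, -1.58926685e-03, -1.12771253e-03, -2.00985819e-03,
       -8.00593778e-05, -8.40014294e-04]), 'joint_torque': array([ 7.69855487e-04, -5.31806982e+01, -3.52738130e+01,  7.08738528e-02,
        2.43731408e-02, -6.63913033e-05]), 'ee_pos': array([ 169.18367196, -523.05174882,  204.85985603]), 'orientation': array([-5.88289814e-04,  9.87793688e-01,  1.55766753e-01, -4.96964104e-05]), 'contact_force': array([-0.31265222, -0.43989166, -0.2117452 ]), 'moment': array([-0.01430644,  0.02009326,  0.00310613]), 'grasp_force': 0.0, 'width': 1.0014644624215139}
side {'K': array([[388.8742606 ,   0.        , 317.65296568],
       [  0.        , 388.8742606 , 197.02046572],
       [  0.        ,   0.        ,   1.        ]]), 'k1': -0.04825256566591532, 'origin': array([ 88.56747803, 627.89886306, 830.53121447]), 'rotation': array([ 0.11875441, -0.27598926,  0.877551  , -0.37367306])}
top {'K': array([[396.91875736,   0.        , 322.1328084 ],
       [  0.        , 396.91875736, 196.86531812],
       [  0.        ,   0.        ,   1.        ]]), 'k1': 0.016998527612071598, 'origin': array([ 400.05028322,   28.72711472, 1075.14477363]), 'rotation': array([ 0.0524405 , -0.69563952,  0.714614  , -0.05159913])}
```

View pics/side0.png

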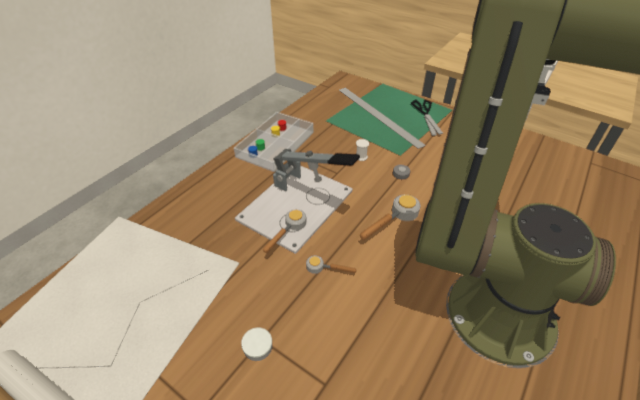

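View pics/top0.png

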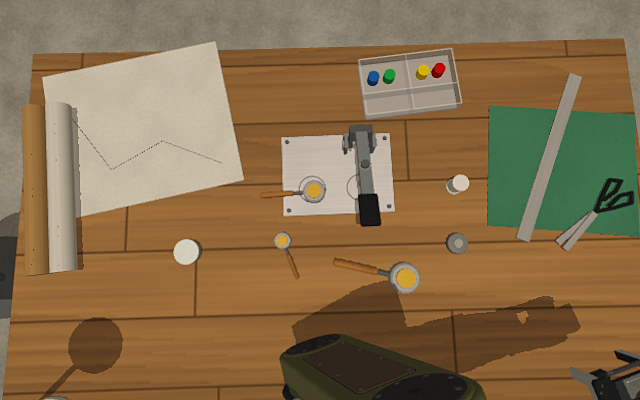

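The side view shows the press at about (315,180) and the die in the loading circle at (295,217). In the top view the plate's corners are about (282,137), (391,133), (395,211) and (283,216), the die is at (313,190), its handle points left (+y), and the pad is at (369,210). Pots of the wrong size are at (405,277) and (283,240). The bystanders are the spool (458,184), the tape (457,243) and the tin (187,251).

```bash
cat > h.py <<'E'
import numpy as np,cv2
from scipy.spatial.transform import Rotation as R
from rig import monitor,snapshot,get_calibration
def rot(c): 
    q=np.asarray(c["rotation"],float)
    return q if q.shape==(3,3) else R.from_quat(np.r_[q[1:],q[0]]).as_matrix()
def ray(c,uv):
    K=c["K"];d=np.array([c["k1"],0,0,0,0])
    p=cv2.undistortPoints(np.array(uv,float).reshape(-1,1,2),K,d).reshape(-1,2)
    return np.c_[p,np.ones(len(p))]@rot(c).T
def plane(c,uv,z):
    d=ray(c,uv);o=c["origin"];return o+d*((z-o[2])/d[:,2])[:,None]
def tri(c1,u1,c2,u2):
    A=[];b=[]
    for c,u in((c1,u1),(c2,u2)):
        d=ray(c,u)[0];d/=np.linalg.norm(d);P=np.eye(3)-np.outer(d,d);A.append(P);b.append(P@c["origin"])
    x=np.linalg.solve(sum(A),sum(b));return x,[np.linalg.norm(P@x-q) for P,q in zip(A,b)]
def proj(c,X):
    p=(np.atleast_2d(X)-c["origin"])@rot(c);p=p[:,:2]/p[:,2:];r=(p**2).sum(1,keepdims=True)
    return p*(1+c["k1"]*r)*[c["K"][0,0],c["K"][1,1]]+c["K"][:2,2]
def blobs(m,amin=20):
    n,l,s,c=cv2.connectedComponentsWithStats(m.astype(np.uint8));return [(s[i,4],c[i],l==i,s[i,:4]) for i in range(1,n) if s[i,4]>=amin]
def brass(im):
    h=cv2.cvtColor(im,cv2.COLOR_BGR2HSV);return cv2.inRange(h,(15,110,150),(28,255,255))>0
def pose(): 
    s=monitor.observe();q=s["orientation"];return s["ee_pos"],R.from_quat(np.r_[q[1:],q[0]]).as_matrix()
E
python3 - <<'E'
from h import *
I={n:cv2.imread(f"pics/{n}0.png") for n in("side","top")};C={n:get_calibration(n) for n in I}
for n in I:
    for a,c,m,b in blobs(brass(I[n]),15): print(n,a,c.round(1),b,plane(C[n],c,46).round(0))
# plate corners in top
h=cv2.cvtColor(I["top"],cv2.COLOR_BGR2HSV)
m=cv2.inRange(h,(0,0,140),(180,40,255));m[:,:260]=0;m[:125]=0;m[:,420:]=0
b=max(blobs(m>0),key=lambda t:t[0]);hull=cv2.convexHull(np.argwhere(b[2])[:,::-1].astype(np.int32))
q=cv2.approxPolyDP(hull,6,True).reshape(-1,2);P=plane(C["top"],q,12);print(q.tolist(),P.round(0))
print(cv2.minAreaRect(P[:,:2].astype(np.float32)))
# dark pad
for n in I:
    m=cv2.inRange(cv2.cvtColor(I[n],cv2.COLOR_BGR2HSV),(0,0,0),(180,255,45));
    for a,c,_,bb in blobs(m>0,40):print(n,'dark',a,c.round(0),bb)
print(proj(C["side"],[169,-523,205]), get_calibration("wrist"))
E
```

```text
side 16990 [368.2  44.2] [271   0 208 151] [[  983. -1089.    46.]]
side 4916 [602.6 100.4] [546  61  94 106] [[  -71. -1173.    46.]]
side 359 [439.1  87.9] [429  73  20  31] [[ 520. -867.   46.]]
side 103 [454.7  93.5] [447  79  14  28] [[ 449. -860.   46.]]
side 109 [299.3 104.6] [284  92  35  23] [[ 914. -425.   46.]]
side 6296 [551.2 158.3] [499 105 101 109] [[  29. -634.   46.]]
side 12255 [353.6 277.4] [270 115 182 267] [[328. 138.  46.]]
side 16 [440.8 121.9] [438 118   7   8] [[ 415. -626.   46.]]
side 142 [599.5 149.8] [593 125  19  40] [[-102. -786.   46.]]
side 75 [275.4 129.9] [271 126   9  10] [[ 880. -238.   46.]]
side 511 [328.1 140.3] [307 127  40  26] [[ 690. -292.   46.]]
side 56 [425.1 137.6] [420 132  10  12] [[ 422. -499.   46.]]
side 243 [347.8 144.6] [333 135  27  19] [[ 622. -310.   46.]]
side 13666 [271.5 284.3] [161 143 259 257] [[477. 266.  46.]]
side 4038 [209.1 199.4] [142 157 130  86] [[812. 148.  46.]]
side 17 [305.  164.9] [302 163   6   5] [[ 676. -139.   46.]]
side 58 [332.4 167. ] [321 164  21   8] [[ 599. -180.   46.]]
side 560 [589.1 193.5] [578 
[... 4134 characters left out ...]
top dark 535 [613. 196.] [594 178  40  35]
top dark 621 [369. 210.] [358 194  23  32]
top dark 40 [  2. 276.] [  0 273   6   8]
top dark 541 [312. 344.] [280 334  61  24]
top dark 3725 [393. 378.] [302 342 172  58]
top dark 134 [626. 358.] [614 351  26  13]
top dark 802 [610. 386.] [590 369  50  31]
top dark 110 [287. 393.] [283 384  13  16]
[[516.55820154 118.55713766]] {'K': array([[333.60985632,   0.        , 317.72093919],
       [  0.        , 333.60985632, 201.12063941],
       [  0.        ,   0.        ,   1.        ]]), 'k1': 0.0005953103995613299, 'origin': array([ 249.54673262, -496.99086026,  384.16360566]), 'rotation': array([ 0.11794204,  0.79976255, -0.582305  , -0.08596758])}
```

The die reads (569,53) from the side and (571,50) from the top at z=46. The two agree, which confirms its height. I'll move over the press for a closer wrist view.

Call:
drive_tool(
  moves=[
    {"x":20,"y":-15,"z":-50,"rz":-5},
    {"x":60,"y":-45,"z":-90,"rz":-13},
    {"x":105,"y":-75,"z":-120,"rz":-22},
    {"x":150,"y":-107,"z":-140,"rz":-31},
    {"x":195,"y":-139,"z":-145,"rz":-40},
    {"x":240,"y":-171,"z":-145,"rz":-49},
    {"x":285,"y":-203,"z":-145,"rz":-58},
    {"x":330,"y":-235,"z":-145,"rz":-67},
  ],
)

```text
validation failed for argument at $.mo...
```

Call:
drive_tool(
  moves=[
    {"fingers":94,"x":20,"y":-15,"z":-50,"rx":0,"ry":0,"rz":-5},
    {"fingers":94,"x":60,"y":-45,"z":-90,"rx":0,"ry":0,"rz":-13},
    {"fingers":94,"x":105,"y":-75,"z":-120,"rx":0,"ry":0,"rz":-22},
    {"fingers":94,"x":150,"y":-107,"z":-140,"rx":0,"ry":0,"rz":-31},
    {"fingers":94,"x":195,"y":-139,"z":-145,"rx":0,"ry":0,"rz":-40},
    {"fingers":94,"x":240,"y":-171,"z":-145,"rx":0,"ry":0,"rz":-49},
    {"fingers":94,"x":285,"y":-203,"z":-145,"rx":0,"ry":0,"rz":-58},
    {"fingers":94,"x":330,"y":-235,"z":-145,"rx":0,"ry":0,"rz":-67},
  ],
)

```text
clock: 1.1
ee_pos: [411.6, -196.5, 350.3]
orientation: [-0.0, 0.736, 0.677, -0.0]
contact_force: [0.5, -0.3, 0.2]
width: 0.997
grasp_force: 0.0
```

Call:
drive_tool(
  moves=[
    {"fingers":94,"x":45,"y":30,"z":0,"rx":0,"ry":0,"rz":-5},
    {"fingers":94,"x":92,"y":58,"z":0,"rx":0,"ry":0,"rz":-5},
    {"fingers":94,"x":140,"y":88,"z":0,"rx":0,"ry":0,"rz":-5},
    {"fingers":94,"x":185,"y":116,"z":0,"rx":0,"ry":0,"rz":-5},
    {"fingers":94,"x":221,"y":140,"z":0,"rx":0,"ry":0,"rz":-5},
    {"fingers":94,"x":221,"y":140,"z":0,"rx":0,"ry":0,"rz":-5},
    {"fingers":94,"x":221,"y":140,"z":0,"rx":0,"ry":0,"rz":-5},
  ],
)

```text
clock: 1.98
ee_pos: [569.7, 9.3, 350.1]
orientation: [-0.0, 0.708, 0.707, -0.0]
contact_force: [0.1, 0.0, 0.3]
width: 0.998
grasp_force: 0.0
```

```bash
cat >> h.py <<'E'
import pickle
def wsave(k):
    c=get_calibration("wrist");im=snapshot("wrist");cv2.imwrite(f"pics/{k}.png",im);pickle.dump(c,open(f"pics/{k}.pkl","wb"));return c,im
E
python3 - <<'E'
from h import *
print(pose()); c,im=wsave("w1");print(c["origin"],rot(c))
E
```

```text
(array([569.68251515,   9.26149916, 350.14278091]), array([[ 1.29970623e-03,  9.99998902e-01, -7.11497266e-04],
       [ 9.99999151e-01, -1.29976955e-03, -8.85395387e-05],
       [-8.94642239e-05, -7.11381587e-04, -9.99999743e-01]]))
[569.92710384  93.98675384 529.34557729] [[ 0.99999744 -0.00159583 -0.00160403]
 [-0.00199161 -0.95724399 -0.28927491]
 [-0.00107381  0.28927736 -0.95724472]]
```

View pics/w1.png

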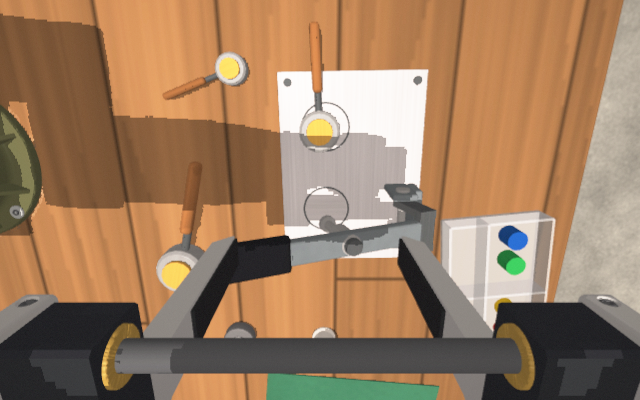

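The wrist view shows the loading circle at about (325,127) and the pressing circle at about (327,208). The die's brass top is at (319,131), the wooden grip runs from (319,90) to (315,25), and the pad is at (262,260).

```bash
cat > m.py <<'E'
from h import *
def circ(c,im,guess,z=12.,r=37.,w=15):
    """circle centre of radius r at height z near guess: blackhat line pixels, robust radial fit"""
    g=cv2.cvtColor(im,cv2.COLOR_BGR2GRAY);bh=cv2.morphologyEx(g,cv2.MORPH_BLACKHAT,np.ones((7,7)))
    v,u=np.nonzero(bh>25);P=plane(c,np.c_[u,v],z)[:,:2]
    P=P[abs(np.hypot(*(P-guess).T)-r)<w]
    from scipy.optimize import least_squares
    # coarse vote then fit
    G=np.array([(x,y) for x in np.arange(-15,15.1,1) for y in np.arange(-15,15.1,1)])+guess
    n=[(abs(np.hypot(*(P-k).T)-r)<1.5).sum() for k in G];x0=G[int(np.argmax(n))]
    Q=P[abs(np.hypot(*(P-x0).T)-r)<4]
    f=least_squares(lambda p:np.hypot(*(Q-p[:2]).T)-p[2],np.r_[x0,r],loss="soft_l1")
    a=np.degrees(np.arctan2(*(Q-f.x[:2]).T[::-1]));cov=len(set((a//30).astype(int)))
    return f.x,max(n),cov
def die(c,im,guess,z=46.):
    h=cv2.cvtColor(im,cv2.COLOR_BGR2HSV);m=cv2.inRange(h,(21,140,70),(32,255,255))
    p=proj(c,[*guess,z])[0];b=[t for t in blobs(m>0,15) if np.hypot(*(t[1]-p))<40]
    b=max(b,key=lambda t:t[0]);return b
E
python3 - <<'E'
from m import *
c=pickle.load(open("pics/w1.pkl","rb"));im=cv2.imread("pics/w1.png")
A=circ(c,im,np.array([581,52.]));B=circ(c,im,np.array([583,-78.]));print(A,B)
d=A[0][:2]-B[0][:2];print("dist",np.hypot(*d),"yaw",np.arctan2(-d[0],d[1]))
b=die(c,im,(570,51));print(b[0],b[1],b[3])
P=plane(c,np.argwhere(b[2])[:,::-1],46)[:,:2];print("brass",P.mean(0),np.ptp(P,axis=0),cv2.minEnclosingCircle(P.astype(np.float32)))
# height from two views
t=get_calibration("top");s=get_calibration("side")
print("tri",tri(c,[b[1]],t,[(313.5,190.3)]),tri(c,[b[1]],s,[(295.2,214.7)]),tri(t,[(313.5,190.3)],s,[(295.2,214.7)]))
# handle
h=cv2.cvtColor(im,cv2.COLOR_BGR2HSV);roi=np.zeros(im.shape[:2],bool);roi[15:95,300:335]=1
print(h[50,316],h[50,340],h[85,318],h[130,319],h[140,319])
m=(cv2.inRange(h,(0,150,0),(12,255,255))>0)&roi
bl=max(blobs(m),key=lambda t:t[0]);H=plane(c,np.argwhere(bl[2])[:,::-1],40)[:,:2]
vx,vy,x0,y0=cv2.fitLine(H.astype(np.float32),cv2.DIST_L2,0,.01,.01).ravel();print("handle",bl[3],H.min(0),H.max(0),(vx,vy),(x0,y0))
im2=cv2.imread("pics/top0.png")
for k in("spool",(463,183)),("tape",(457,243)):print(k[0],plane(t,[k[1]],30))
v=im[0:300,240:460].copy();cv2.imwrite("pics/w1c.png",cv2.resize(v,None,fx=2,fy=2))
E
```

```text
(array([579.65166399,  54.51832634,  36.39212291]), np.int64(172), 12) (array([582.15811281, -74.73949315,  35.75079178]), np.int64(136), 11)
dist 129.28211858579783 yaw 0.019388650945826563
342 [319.15204678 128.30701754] [307 120  25  16]
brass [571.36465147  55.89832105] [34.23954339 20.88668515] ((571.4837036132812, 51.87055969238281), 17.622638702392578)
tri (array([572.62373378,  52.47299836,  27.39995485]), [np.float64(2.314104707724828), np.float64(2.314104707724958)]) (array([570.00659229,  54.67403316,  46.32449002]), [np.float64(1.8571712298354561), np.float64(1.8571712298356817)]) (array([571.39766291,  50.18251817,  41.99376   ]), [np.float64(0.040272347468162245), np.float64(0.04027234746801865)])
[ 13 162 223] [ 14 143 146] [ 13 165 216] [ 25 150 254] [ 18 169 190]
handle [316  45   4   7] [567.22018403 157.62788506] [571.26004345 165.035548  ] (np.float32(0.07595258), np.float32(-0.99711144)) (np.float32(569.57587), np.float32(161.7684))
spool [[ 582.26505725 -348.66026167   30.        ]]
tape [[ 423.92951604 -320.5293538    30.        ]]
```

```bash
sed -i 's/(21,140,70)/(17,120,70)/' m.py
python3 - <<'E'
from m import *
c=pickle.load(open("pics/w1.pkl","rb"));im=cv2.imread("pics/w1.png")
b=die(c,im,(570,51));h=cv2.cvtColor(im,cv2.COLOR_BGR2HSV)
P=plane(c,np.argwhere(b[2])[:,::-1],46)[:,:2];cc=cv2.minEnclosingCircle(P.astype(np.float32));print(b[0],b[1],b[3],np.ptp(P,axis=0),cc)
q=proj(c,[*cc[0],46])
print("tri top",tri(c,q,get_calibration("top"),[(313.5,190.3)]),"side",tri(c,q,get_calibration("side"),[(295.2,214.7)]))
for r in range(26,92,6):
    S=h[r,300:335,1].astype(int);V=h[r,300:335,2].astype(int);H=h[r,300:335,0].astype(int)
    g=im[r,300:335].astype(int);k=np.nonzero(g[:,0]<(70 if r<75 else 90))[0] if 0 else np.nonzero((g[:,2]-g[:,0]>95))[0]
    u=300+k
    print(r,u.min() if len(u) else None,u.max() if len(u) else None,plane(c,[(u.mean(),r)],40).round(1) if len(u) else '', (g[:,2]-g[:,0])[8:26:3])
E
```

```text
530 [319.14150943 131.7754717 ] [307 119  26  27] [35.67125643 36.41235964] ((571.634033203125, 50.64838409423828), 18.553871154785156)
tri top (array([571.63832496,  50.20646938,  40.84132542]), [np.float64(0.024817754834526955), np.float64(0.024817754834335768)]) side (array([571.54241018,  50.17581451,  41.86023529]), [np.float64(0.14659793113608643), np.float64(0.14659793113613284)])
26 300 334 [[568.9 188.   40. ]] [109 135 139 121 114 121]
32 300 334 [[568.7 180.8  40. ]] [117 134 141 125  70 122]
38 300 334 [[568.2 173.6  40. ]] [114 133 140 123  75 119]
44 300 334 [[568.3 166.3  40. ]] [115 128 141 132  78 121]
50 300 334 [[568.3 158.9  40. ]] [116 125 143 134  83 121]
56 300 334 [[568.3 151.4  40. ]] [114 122 142 139  88 119]
62 300 334 [[568.4 143.9  40. ]] [116 108 144 138  98 119]
68 300 334 [[567.9 136.3  40. ]] [115 107 145 141 108  72]
74 312 320 [[567.1 128.6  40. ]] [  3  43 141 141 116   6]
80 313 320 [[567.8 120.8  40. ]] [  2  14 141 140 119   7]
86 313 321 [[568.4 113.   40. ]] [  3   3 137 138 117   6]
```

View pics/w1c.png

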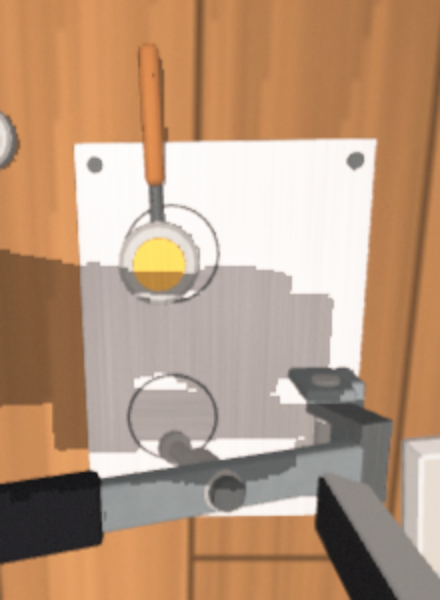

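The enlarged crop shows both circles, with the die up and to the left inside the loading circle. Its handle leans slightly (yaw about 0.054). Measurements, all in mm:

| Point | Position |
|---|---|
| Die | (571.6, 50.6), brass top height 41–46 |
| Mark | (582.2, -74.7) |
| Grip point | (567, 140) |

Next I'll descend onto the grip.

Call:
drive_tool(
  moves=[
    {"fingers":60,"x":40,"y":-1,"z":20,"rx":0,"ry":0,"rz":-1},
    {"fingers":60,"x":90,"y":-2,"z":50,"rx":0,"ry":0,"rz":-2},
    {"fingers":60,"x":125,"y":-3,"z":95,"rx":0,"ry":0,"rz":-3},
    {"fingers":60,"x":131,"y":-3,"z":150,"rx":0,"ry":0,"rz":-3},
    {"fingers":60,"x":131,"y":-3,"z":205,"rx":0,"ry":0,"rz":-3},
    {"fingers":60,"x":131,"y":-3,"z":255,"rx":0,"ry":0,"rz":-3},
    {"fingers":60,"x":131,"y":-3,"z":285,"rx":0,"ry":0,"rz":-3},
    {"fingers":60,"x":131,"y":-3,"z":285,"rx":0,"ry":0,"rz":-3},
  ],
)

```text
clock: 3.02
ee_pos: [566.1, 139.4, 64.1]
orientation: [-0.001, 0.689, 0.724, -0.001]
contact_force: [-0.0, 0.4, 0.7]
width: 0.638
grasp_force: 0.0
```

Run:
```python
from m import *
print(pose()); c,im=wsave("w2")
print(proj(c,[[567,140,42],[569,107,42],[564,190,42],[567,140,17]]))
```

```text
(array([566.07141003, 139.42586963,  64.11238553]), array([[-4.96705467e-02,  9.98760142e-01, -3.31885884e-03],
       [ 9.98765540e-01,  4.96686636e-02, -6.47468905e-04],
       [-4.81822853e-04, -3.34692198e-03, -9.99994283e-01]]))
[[319.49524901 235.51725849]
 [319.97890965 280.64449803]
 [318.72528202 159.02168093]
 [319.44990492 222.07924103]]
```

View pics/w2.png

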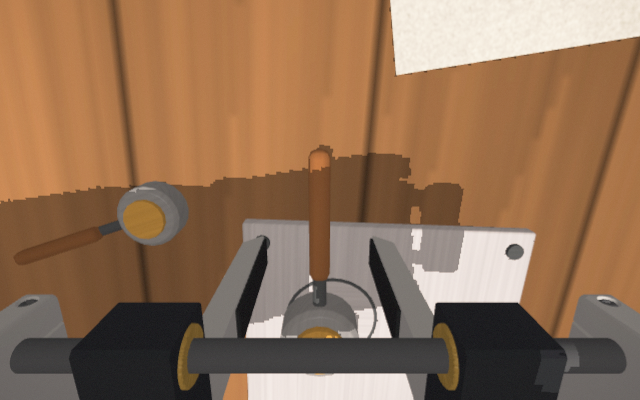

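The wooden grip sits midway between the fingers at column 319, as projected. I'll go down and close.

Call:
drive_tool(
  moves=[
    {"fingers":60,"x":0,"y":0,"z":25,"rx":0,"ry":0,"rz":0},
    {"fingers":40,"x":0,"y":0,"z":47,"rx":0,"ry":0,"rz":0},
    {"fingers":25,"x":0,"y":0,"z":47,"rx":0,"ry":0,"rz":0},
    {"fingers":8,"x":0,"y":0,"z":47,"rx":0,"ry":0,"rz":0},
    {"fingers":8,"x":0,"y":0,"z":47,"rx":0,"ry":0,"rz":0},
    {"fingers":8,"x":0,"y":0,"z":47,"rx":0,"ry":0,"rz":0},
    {"fingers":8,"x":0,"y":0,"z":47,"rx":0,"ry":0,"rz":0},
  ],
  force=15,
)

```text
clock: 3.95
ee_pos: [567.4, 140.7, 19.0]
orientation: [0.0, 0.689, 0.725, 0.0]
contact_force: [-0.6, 0.5, 3.7]
width: 0.149
grasp_force: 15.0
```

Call:
drive_tool(
  moves=[
    {"fingers":8,"x":-6,"y":0,"z":0,"rx":0,"ry":0,"rz":0},
    {"fingers":8,"x":-20,"y":0.7,"z":0,"rx":0,"ry":0,"rz":0},
    {"fingers":8,"x":-38,"y":1.3,"z":0,"rx":0,"ry":0,"rz":0},
    {"fingers":8,"x":-57,"y":2,"z":0,"rx":0,"ry":0,"rz":0},
    {"fingers":8,"x":-76,"y":2.6,"z":0,"rx":0,"ry":0,"rz":0},
    {"fingers":8,"x":-93,"y":3.2,"z":0,"rx":0,"ry":0,"rz":0},
    {"fingers":8,"x":-105,"y":3.6,"z":0,"rx":0,"ry":0,"rz":0},
    {"fingers":8,"x":-110,"y":3.8,"z":0,"rx":0,"ry":0,"rz":0},
  ],
)

```text
clock: 4.95
ee_pos: [576.9, 31.3, 19.1]
orientation: [-0.0, 0.689, 0.725, 0.001]
contact_force: [-0.6, 8.4, 5.4]
width: 0.148
grasp_force: 15.0
```

Call:
drive_tool(
  moves=[
    {"fingers":8,"x":-6,"y":0.2,"z":0,"rx":0,"ry":0,"rz":0},
    {"fingers":8,"x":-12,"y":0.4,"z":0,"rx":0,"ry":0,"rz":0},
    {"fingers":8,"x":-15.7,"y":0.5,"z":0,"rx":0,"ry":0,"rz":0},
    {"fingers":8,"x":-15.7,"y":0.5,"z":0,"rx":0,"ry":0,"rz":0},
    {"fingers":8,"x":-15.7,"y":0.5,"z":0,"rx":0,"ry":0,"rz":0},
  ],
)

```text
clock: 5.58
ee_pos: [578.2, 15.7, 19.0]
orientation: [0.0, 0.689, 0.725, 0.001]
contact_force: [0.1, 4.4, 5.7]
width: 0.148
grasp_force: 15.0
```

Run:
```python
from m import *
print(pose()); im=snapshot("side");t=snapshot("top");cv2.imwrite("pics/side3.png",im);cv2.imwrite("pics/top3.png",t)
a=cv2.resize(im[140:240,230:365],None,fx=5,fy=5,interpolation=cv2.INTER_CUBIC)
cv2.imwrite("pics/side3c.png",a)
```

```text
(array([578.15422752,  15.68009152,  18.95285271]), array([[-5.10892120e-02,  9.98693607e-01,  9.85959306e-04],
       [ 9.98693952e-01,  5.10886548e-02,  5.82274764e-04],
       [ 5.31142750e-04,  1.01441955e-03, -9.99999344e-01]]))
```

View pics/side3c.png

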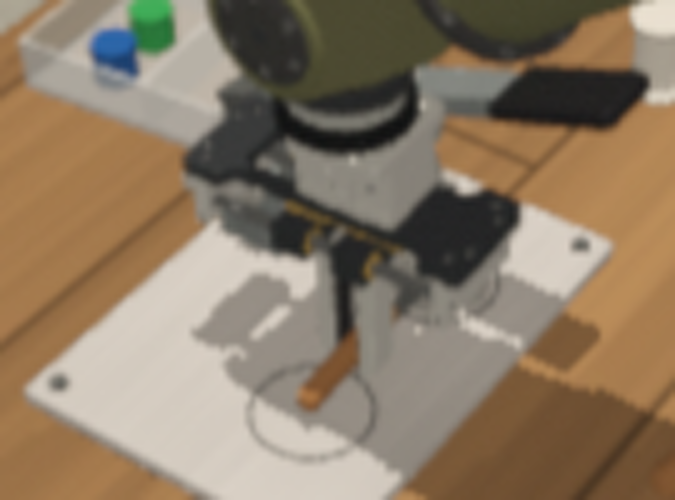

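The side view shows the hand blocking the die: only the grip's end and the empty loading circle at (310,410) are visible. I'll open the fingers, back off and check with the wrist camera.

Call:
drive_tool(
  moves=[
    {"fingers":30,"x":0,"y":0,"z":0,"rx":0,"ry":0,"rz":0},
    {"fingers":60,"x":0,"y":0,"z":0,"rx":0,"ry":0,"rz":0},
    {"fingers":60,"x":0,"y":0,"z":-40,"rx":0,"ry":0,"rz":0},
    {"fingers":90,"x":20,"y":0,"z":-90,"rx":0,"ry":0,"rz":0},
    {"fingers":90,"x":45,"y":0,"z":-145,"rx":0,"ry":0,"rz":0},
    {"fingers":90,"x":70,"y":0,"z":-200,"rx":0,"ry":0,"rz":0},
    {"fingers":90,"x":75,"y":0,"z":-232,"rx":0,"ry":0,"rz":0},
    {"fingers":90,"x":75,"y":0,"z":-232,"rx":0,"ry":0,"rz":0},
  ],
)

```text
clock: 6.68
ee_pos: [574.6, 90.5, 252.6]
orientation: [0.001, 0.689, 0.725, 0.001]
contact_force: [-1.3, -0.2, -0.3]
width: 0.946
grasp_force: 0.0
```

Run:
```python
from m import *
print(pose()[0]); c,im=wsave("w4")
B=circ(c,im,np.array([582,-75.]));A=circ(c,im,np.array([579.6,54.5]));print(A,B)
b=die(c,im,(582,-75));P=plane(c,np.argwhere(b[2])[:,::-1],46)[:,:2];print(b[0],b[1],b[3],np.ptp(P,axis=0),cv2.minEnclosingCircle(P.astype(np.float32)))
p=proj(c,[582,-75,12])[0].astype(int);print(p)
y0,x0=max(p[1]-75,0),max(p[0]-100,0)
cv2.imwrite("pics/w4c.png",cv2.resize(im[y0:y0+150,x0:x0+200],None,fx=4,fy=4,interpolation=cv2.INTER_CUBIC));print(x0,y0)
```

```text
[574.57900035  90.5254206  252.6395857 ]
(array([580.40439653,  55.28825845,  35.70503413]), np.int64(233), 12) (array([582.18339067, -75.0062356 ,  35.73957175]), np.int64(144), 9)
513 [316.61013645 295.12475634] [303 284  28  24] [36.13204086 35.43525421] ((582.0702514648438, -72.71393585205078), 19.331382751464844)
[316 284]
216 209
```

View pics/w4c.png

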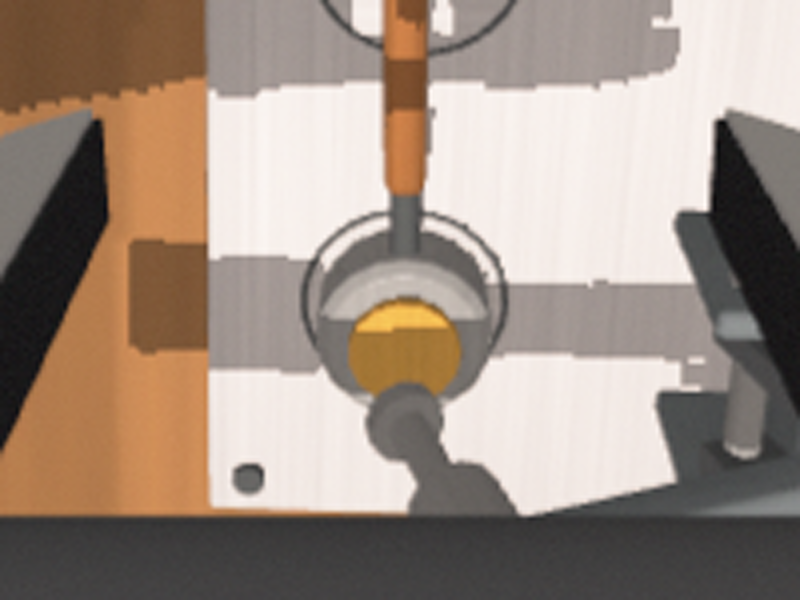

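The crop shows the die's body inside the pressing circle, with the foot hanging just beyond the brass top at (405,410). By measurement the die is about 2 mm from the mark. Next I'll check the pad height from two views.

Run:
```python
from m import *
T=get_calibration("top");S=get_calibration("side");W=pickle.load(open("pics/w1.pkl","rb"))
print("pad tri top-side",tri(T,[(369,210)],S,[(343,159)]),"top-wrist",tri(T,[(369,210)],W,[(263,259)]))
e=[502,-76.5,197];print("expected px",proj(T,e),proj(S,e),proj(W,e))
```

```text
pad tri top-side (array([499.47846125, -75.79932388, 190.1771951 ]), [np.float64(0.8535076687839379), np.float64(0.8535076687838407)]) top-wrist (array([502.95084564, -79.86882636, 177.97992011]), [np.float64(3.5798224770894147), np.float64(3.5798224770893383)])
expected px [[369.41745212 208.18487782]] [[342.76517563 156.52110419]] [[256.69825509 262.08456051]]
```

Call:
drive_tool(
  moves=[
    {"fingers":50,"x":-35,"y":-18,"z":0,"rx":0,"ry":0,"rz":0},
    {"fingers":20,"x":-80,"y":-40,"z":5,"rx":0,"ry":0,"rz":0},
    {"fingers":0,"x":-125,"y":-63,"z":10,"rx":0,"ry":0,"rz":0},
    {"fingers":0,"x":-163,"y":-83,"z":20,"rx":0,"ry":0,"rz":0},
    {"fingers":0,"x":-163,"y":-83,"z":22,"rx":0,"ry":0,"rz":0},
    {"fingers":0,"x":-163,"y":-83,"z":22,"rx":0,"ry":0,"rz":0},
    {"fingers":0,"x":-163,"y":-83,"z":22,"rx":0,"ry":0,"rz":0},
  ],
)

```text
clock: 7.6
ee_pos: [499.7, -76.1, 228.1]
orientation: [-0.0, 0.688, 0.725, -0.0]
contact_force: [-0.2, 0.1, 0.3]
width: 0.249
grasp_force: 0.0
```

Call:
drive_tool(
  moves=[
    {"fingers":0,"x":0,"y":0,"z":10,"rx":0,"ry":0,"rz":0},
    {"fingers":0,"x":0,"y":0,"z":20,"rx":0,"ry":0,"rz":0},
    {"fingers":0,"x":0,"y":0,"z":28,"rx":0,"ry":0,"rz":0},
    {"fingers":0,"x":0,"y":0,"z":34,"rx":0,"ry":0,"rz":0},
    {"fingers":0,"x":0,"y":-2,"z":40,"rx":0,"ry":0,"rz":0},
    {"fingers":0,"x":0,"y":-5,"z":48,"rx":0,"ry":0,"rz":0},
    {"fingers":0,"x":0,"y":-8,"z":55,"rx":0,"ry":0,"rz":0},
    {"fingers":0,"x":0,"y":-8,"z":55,"rx":0,"ry":0,"rz":0},
  ],
)

```text
clock: 8.6
ee_pos: [491.2, -77.2, 173.5]
orientation: [-0.0, 0.689, 0.725, -0.0]
contact_force: [-4.1, 1.0, 9.1]
width: 0.007
grasp_force: 4.1
```

Call:
drive_tool(
  moves=[
    {"fingers":0,"x":0,"y":-4,"z":8,"rx":0,"ry":0,"rz":0},
    {"fingers":0,"x":0,"y":-8,"z":16,"rx":0,"ry":0,"rz":0},
    {"fingers":0,"x":0,"y":-12,"z":24,"rx":0,"ry":0,"rz":0},
    {"fingers":0,"x":0,"y":-16,"z":32,"rx":0,"ry":0,"rz":0},
    {"fingers":0,"x":0,"y":-20,"z":39,"rx":0,"ry":0,"rz":0},
    {"fingers":0,"x":0,"y":-23,"z":45,"rx":0,"ry":0,"rz":0},
    {"fingers":0,"x":0,"y":-24,"z":49,"rx":0,"ry":0,"rz":0},
    {"fingers":0,"x":0,"y":-24,"z":49,"rx":0,"ry":0,"rz":0},
  ],
)

```text
clock: 9.6
ee_pos: [469.5, -78.5, 126.0]
orientation: [0.002, 0.689, 0.725, 0.002]
contact_force: [6.2, 1.6, 13.7]
width: 0.006
grasp_force: 7.0
```

Call:
drive_tool(
  moves=[
    {"fingers":0,"x":0,"y":0,"z":0,"rx":0,"ry":0,"rz":0},
    {"fingers":0,"x":0,"y":0,"z":0,"rx":0,"ry":0,"rz":0},
    {"fingers":0,"x":0,"y":0,"z":0,"rx":0,"ry":0,"rz":0},
  ],
)

```text
clock: 9.98
ee_pos: [469.6, -78.5, 126.2]
orientation: [0.003, 0.689, 0.725, 0.002]
contact_force: [5.0, 2.4, 13.8]
width: 0.008
grasp_force: 6.9
```

Run:
```python
from m import *
im=snapshot("side");t=snapshot("top")
a=cv2.resize(im[130:230,240:375],None,fx=4,fy=4,interpolation=cv2.INTER_CUBIC);b=cv2.resize(t[110:230,270:405],None,fx=4,fy=4,interpolation=cv2.INTER_CUBIC)
a=cv2.copyMakeBorder(a,0,80,0,0,cv2.BORDER_CONSTANT);cv2.imwrite("pics/end.png",cv2.resize(np.hstack([a,b]),(800,356)))
print(monitor.observe())
```

```text
{'clock': 10.075, 'joints': array([-2.43207575e-01,  2.18842723e-01,  1.82015540e+00,  9.71579612e-04,
        1.09633812e+00, -2.94614263e-01]), 'qd': array([ 0.00048631,  0.00053517,  0.00117761, -0.00088778,  0.00031411,
        0.00045439]), 'joint_torque': array([-1.60648450e+00, -3.78455293e+01, -2.39464527e+01, -8.54018200e-01,
        1.37067631e+00, -2.16909641e-03]), 'ee_pos': array([469.57119574, -78.55878894, 126.20571734]), 'orientation': array([0.00250642, 0.68885669, 0.72489067, 0.00192116]), 'contact_force': array([ 5.45372406,  2.90997082, 13.77912829]), 'moment': array([ 0.4855507 , -1.21701835, -0.02303164]), 'grasp_force': 6.945387476007454, 'width': 0.000601760728152385}
```

View pics/end.png

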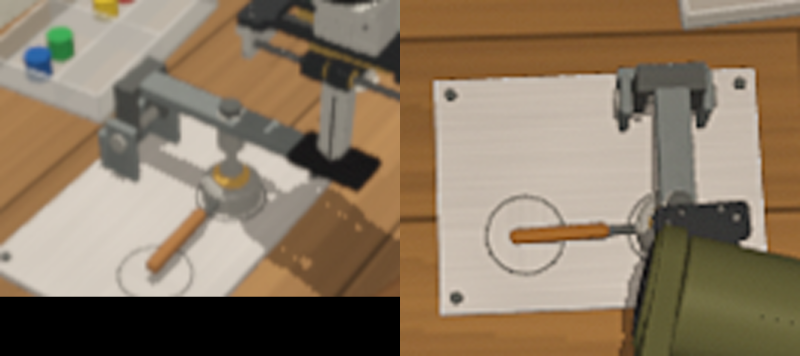

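The side view shows the lever level with the fingers on the pad at (335,155). The foot rests on the brass at (230,170), with the die in the pressing circle. The push is 13.8 N and the tip is at z=126, which puts the lever at about 0.34 rad.

```bash
python3 -c "
from rig import arm
print(arm.hand_in())"
```

```text
the job is handed in; nothing more can be done
None
```

I handed the job in with the die measured about 2 mm from the pressing circle's centre and the lever held level (about 0.34 rad, 13.8 N on the pad); the spool, tin and tape were not touched, and no verdict was returned.

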